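# Log a turned sample with the clamped scanner and put it away

### The job

Log the steel sample that stands on the read plate: with it still standing there, pull the trigger of the clamped scanner all the way to its stop, hold it in for about a second and let it spring back, without forcing the scanner. Then set the sample down gently, upright, in the free cell of the tray, without letting it fall or disturbing the other parts.

Things in the scene. Friction and masses are not known exactly. Their poses are not given: they have to be found in the camera images.
- scanner: Fixed station: a grey pistol scanner clamped on its side. Origin at bench level, z up. In its frame (mm): barrel along y, x 2 to 58, y -85 to 75, z 48 to 96; black nose ends at y -108, z 45 to 99; lugs at the trigger pivot x -12 to 12, y -15 to 15, to z 98. The trigger is at the grip's -y side. Light-duty: more than about 35 N forces it.
- trigger_pivot (a point): Point on the trigger's vertical hinge axis at the trigger's mid height, 72 mm above the bench; axes as the scanner's. The trigger is a white plastic upright paddle, 10 mm thick, 24 mm high (z 60 to 84 mm), running from here to a rounded tip 76 mm away, to the scanner's -x and slanting out to -y. Pulled, its tip swings to +y towards the grip, without reaching it.
- trigger (a joint): Pull of the sprung trigger in rad: 0 let go, 0.32 against its stop, where the spring takes about 8 N. Its reach is adjustable and unknown: let go, it slants 0.32 to 0.68 rad from the scanner's -x direction towards -y, and its stop comes 0.32 rad further in. Where it lies and stops must be seen or felt.
- grip (a point): Centre of the scanner's level grip (rubber-covered handle), 72 mm above the bench; the grip is 116 mm long along the scanner's x, 28 mm wide along y and 38 mm high; its free end, towards the robot, is a black block 30 mm wide and 42 mm high.
- read_spot (a point): Centre of the top face of the read plate (aluminium, 110 x 90 mm along the scanner's x and y), 6 mm above the bench, in front of the nose; axes as the scanner's.
- sample: Turned steel part, 92 mm tall, stands upright: round foot 34 mm in diameter and 28 mm high, then a 24 mm diameter shaft from 30 to 88 mm above its underside. About 0.3 kg. Origin: centre of its underside; z along its length, up. This is the one to log; it starts standing on the read plate in front of the scanner's nose.
- tray: Fixed grey plastic tray, 70 x 200 x 40 mm high, three square cells in a row along its y axis at y = -65, 0, 65 mm, each about 61 mm wide inside; walls and floor 4 mm. Origin: centre of its underside; z up.
- pad: Fixed black rubber pad, 46 x 46 x 4 mm, on the floor of the only free cell, at its centre. Origin: centre of its underside, its top is 4 mm above that.
- logged_a: Turned steel part, 92 mm tall, stands upright: round foot 34 mm in diameter and 28 mm high, then a 24 mm diameter shaft from 30 to 88 mm above its underside. About 0.3 kg. Origin: centre of its underside; z along its length, up. Already logged, stands in a cell of the tray; leave it.
- logged_b: Turned steel part, 92 mm tall, stands upright: round foot 34 mm in diameter and 28 mm high, then a 24 mm diameter shaft from 30 to 88 mm above its underside. About 0.3 kg. Origin: centre of its underside; z along its length, up. Already logged, stands in another cell of the tray; leave it.
- vblock: Steel V-block, 50 x 70 x 42 mm high, loose on the bench; leave it. Origin: centre of its underside.
- tin: White round tub with a metal lid, 60 mm in diameter and 60 mm high, loose on the bench; leave it. Origin: centre of its underside.
Things that resemble listed ones, but are neither listed nor needed, are in the scene too. Leave any green look-alike of the sample alone. Leave any black look-alike of the logged_a alone.

How it is judged:
By the outcome, as a careful person would: the job done as asked, in the order asked, and still so for the second after the job is handed in, with the robot touching nothing.
It also fails if it takes over 46 s, if anything falls off the work surface, if the arm or the gripper's body presses on something with over 40 N, if the wrist force passes 120 N, or if a joint passes its speed limit or range.

### The arm

A 7-joint arm with a two-finger parallel gripper is mounted at the origin on the work surface. World frame = base frame: x ahead of the robot, y to its left, z up, the work surface at z = 0. Lengths are in m, angles in rad, forces in N, time in s.
With the tool pointing down it reaches from about 0.4 to 0.85 m from the base axis. Payload 10.4 kg.
Tool frame: the origin (TCP) lies on the centre line of the jaws, within the pads' length; the fingertips stand 11 mm ahead of it and the grasp point (between the pads) lies 8 mm behind it; z points along the fingers, y is the line along which they close (so a half turn about z gives the same grasp; the last joint's range is limited). The gripper opens to 87 mm and grips with 3 to 60 N. Pads are 19 mm wide; open, the fingers measure 117 mm over their backs; the gripper's body (75 mm by 190 mm) begins 51 mm behind the grasp point.
Start: joints at [-1.171, 0.332, -0.065, 1.46, 0.022, 1.35, -0.088], TCP at [0.256, 0.57, 0.234] pointing down, gripper open.
Joint ranges: [-2.6, 2.6], [-0.5, 2.12], [-1.47, 1.34], [0.16, 2.42], [-1.27, 4.41], [0.06, 2.06], [-2.6, 2.6]. Speed limits (rad/s): [2.22, 2.22, 2.79, 2.79, 3.14, 3.14, 3.14].

### API

Orientations are given as a unit quaternion [x, y, z, w].
In Python, from bench import r gives the robot as it stands.
- The arm moves only by the shell command python3 -m pendant 'ROWS' [OPENING] [FORCE]. ROWS is JSON, a list of rows, each a list of 4 numbers: the shift along the tool's x, y, z in m, then the turn about the tool's z in rad. A call has 1 to 8 rows; each row shifts and turns the commanded pose from where the row before left it, along the tool's axes as they then stand; what a row does not reach is not made up. A row lasts 1/12 s, in which the tool goes at most 41.7 mm and 7.16 degrees, less where a joint would pass 70% of its speed; a pose out of reach is approached as far as the arm can. A call with a gripper value outside its range is refused whole. OPENING is the opening, from 0 (shut) to 1 (fully open), set as the call begins (- or left out, the last holds). The fingers move at their own pace and stop on an object; FORCE is the grip in N (left out, the last holds). Time passes only in rows, so rows that do not move let the fingers close. It gives the time, the measured TCP pose, the force, the opening and the grip force at its end, in the units of the state.
- r.read_state(): the state, without advancing time (a new reading comes with each control period).
- r.camera(name): name is "scene" or "top" or "wrist"; returns a dict with "img" (400x640x3 uint8, red, green, blue), "camera_matrix" (3x3 intrinsics, pixels), "xyz" and "attitude" of the camera in the world. Camera axes: x right, y down, z forward; pixel columns grow to the right and rows downward; lengths in m; the calibration is good to about 2 mm. A picture is of the moment at which its call begins. There is no depth.
- r.close_job(): hands the job in; it is judged then, once.
Trained networks look in the newest picture that a camera, given by its name, has taken for a name from the list of things; names that differ only in an ending like _2 or _b are one class to them, and where a whole thing is asked for, a point or a joint stands for the part that bears it (a point fixed in the world has none). Each returns a list of dicts, best first, with "score" (0 to 1); they miss things now and then, are a little off and sometimes report something else, mostly with a low value. They report only what shows in the picture. A call takes as long as a camera call. They do not tell look-alikes from the thing itself.
- r.outline_of(thing, camera): "mask" (400x640 bool, what is visible of it) and "bbox" ([centre column, centre row, width, height] in pixels, round what is visible of it).
The state is a dict: "time": time; "joint_positions": joint angles; "joint_vel": joint speeds; "joint_torque": joint torques, N m; "ee_pos": TCP position; "eef_rot": TCP orientation; "ft_force": force on the tool from outside, world axes, zero at the start; "torque": the same for the moment, N m; "width": finger opening in m; "grip_force": force on a finger pad.
Only numpy, scipy, OpenCV 4.12 (cv2) and the standard library are available. Lean on these libraries where they do the work, as an engineer would, in place of code of your own. Each camera call takes 0.05 s, during which the arm holds its last target. There are 200 camera calls.

## Working session

There is one attempt and no reset: what is moved stays moved. The work goes in short steps, Python scripts to look and compute and a shell command to move; the robot and the scene stay as the last step left them, time stands still between calls to the robot, and variables do not carry over. Pictures are saved under pics/ and viewed, at most 10 in all, crops included, and the job is handed in when it is done.

```bash
mkdir -p pics; ls; cat > h.py <<'E'
import numpy as np, cv2
from bench import r
from scipy.spatial.transform import Rotation as R
def cam(n):
    c=r.camera(n); a=np.array(c["attitude"]); 
    M=a if a.shape==(3,3) else R.from_quat(a).as_matrix()
    return c["img"],np.array(c["camera_matrix"]),np.array(c["xyz"]),M
def px2w(uv,z,K,t,M):
    d=M@np.linalg.inv(K)@np.array([uv[0],uv[1],1.]); return t+d*(z-t[2])/d[2]
def w2px(p,K,t,M):
    q=K@(M.T@(np.array(p)-t)); return q[:2]/q[2]
E
python3 - <<'E'
from h import *
ims=[]
for n in ["top","scene"]:
    I,K,t,M=cam(n); print(n,K.tolist(),t,M.round(3).tolist())
    cv2.imwrite(f"pics/{n}0.png",I[:,:,::-1])
    for th in ["scanner","trigger","grip","sample","tray","pad","vblock","tin","read_spot"]:
        try:
            for d in r.outline_of(th,n): print(th,round(d["score"],2),np.round(d["bbox"]).tolist())
        except Exception as e: print(th,e)
s=r.read_state(); print(s)
E
```

```text
pics
top [[500.993806661065, 0.0, 318.4206474083284], [0.0, 500.993806661065, 199.97367243486894], [0.0, 0.0, 1.0]] [ 0.45203565 -0.08056552  1.14510732] [[0.02, -0.994, 0.105], [-1.0, -0.018, 0.014], [-0.012, -0.105, -0.994]]
scanner 0.77 [212.0, 199.0, 154.0, 104.0]
trigger 0.61 [189.0, 212.0, 25.0, 27.0]
grip 0.92 [213.0, 198.0, 152.0, 106.0]
grip 0.69 [405.0, 215.0, 29.0, 25.0]
sample 0.57 [279.0, 128.0, 17.0, 26.0]
sample 0.56 [268.0, 175.0, 16.0, 17.0]
tray 0.76 [406.0, 214.0, 100.0, 57.0]
pad 0.93 [405.0, 215.0, 27.0, 21.0]
vblock 0.62 [347.0, 116.0, 36.0, 33.0]
tin 0.64 [297.0, 278.0, 28.0, 28.0]
read_spot 0.98 [214.0, 200.0, 152.0, 103.0]
scene [[501.20154572437366, 0.0, 324.01924188821164], [0.0, 501.20154572437366, 198.55278878380065], [0.0, 0.0, 1.0]] [1.19146699 0.49934252 1.06712251] [[-0.688, 0.553, -0.47], [0.726, 0.534, -0.435], [0.01, -0.64, -0.768]]
scanner 0.77 [391.0, 284.0, 142.0, 112.0]
scanner 0.3 [285.0, 168.0, 12.0, 9.0]
trigger 0.55 [424.0, 248.0, 6.0, 15.0]
grip 0.8 [391.0, 286.0, 138.0, 109.0]
sample 0.68 [346.0, 239.0, 12.0, 33.0]
sample 0.6 [312.0, 261.
[... 335 characters left out ...]
joint_positions': array([-1.17063636,  0.33218886, -0.06469495,  1.46010423,  0.02159553,
        1.34987961, -0.08848732]), 'joint_vel': array([-0.00214503, -0.00141308,  0.00359988, -0.00029169,  0.00106476,
        0.00078664,  0.00121221]), 'joint_torque': array([-4.35672555e-04, -6.23036456e+01,  2.43726623e-02, -3.90142143e+01,
       -6.11804542e-02,  3.13127262e-02,  6.45631781e-05]), 'ee_pos': array([0.25641943, 0.57000576, 0.23358045]), 'eef_rot': array([2.09804350e-01, 9.77743387e-01, 5.78592721e-05, 3.16786479e-07]), 'ft_force': array([ 0.06744707,  0.17704345, -0.41931149]), 'torque': array([ 0.00114007,  0.00751986, -0.04463026]), 'grip_force': 0.0, 'width': 0.0869632626800026}
```

```bash
python3 - <<'E'
import cv2
I=cv2.imread("pics/top0.png")[80:300,120:480]
cv2.imwrite("pics/top0c.png",cv2.resize(I,None,fx=2.2,fy=2.2,interpolation=cv2.INTER_CUBIC))
E
```

```text
(no output)
```

View pics/top0c.png

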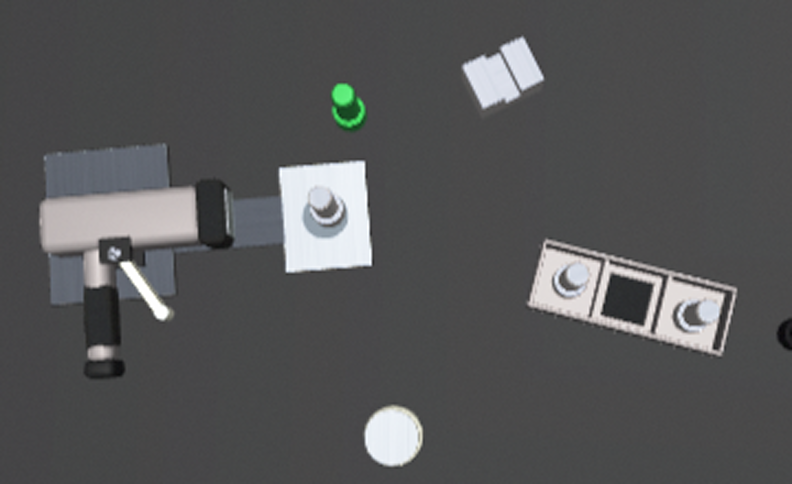

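View pics/scene0.png

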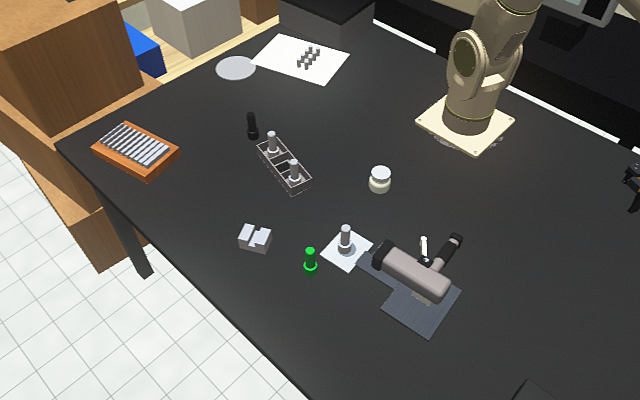

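The top crop (scale 2.2, offset 120,80) shows these objects, in full-image pixels:
- **Steel parts:** one stands on the white plate at about (268,173), which is the sample. The two in the tray at (380,207) and (436,223) are the logged parts.
- **Look-alikes:** green at (278,128) and black at (478,231).
- **Targets:** free cell and pad at (406,215), trigger pivot at (172,195), trigger tip at (196,222).

I choose (268,173): it is steel and stands on the plate.

```bash
python3 - <<'E'
from h import *
I,K,t,M=cam("top")
g=I.astype(int)
def quad(mask,z):
    n,l,s,c=cv2.connectedComponentsWithStats(mask.astype(np.uint8)); i=1+np.argmax(s[1:,4])
    cs,_=cv2.findContours((l==i).astype(np.uint8),0,2); p=np.vstack(cs)[:,0]
    w=np.array([px2w(q,z,K,t,M)[:2] for q in p]); return cv2.minAreaRect((w*1000).astype(np.float32))
m=np.zeros(I.shape[:2],bool); m[150:206,243:292]=1
print("plate",quad(m&(g.min(2)>200),.006))
for d in r.outline_of("tray","top")[:1]: print("tray",quad(d["mask"],.04))
for d in r.outline_of("pad","top")[:1]: print("pad",quad(d["mask"],.008))
for d in r.outline_of("sample","top"): print(d["bbox"])
c=lambda u,v:(u/2.2+120,v/2.2+80)
for n,uv,z in [("pivot",(115,254),.098),("tip",(168,315),.084),("tipfar",(172,319),.084),("gripend",(104,375),.085),("barrelL",(42,222),.09),("noseR",(230,215),.09),
  ("sampletop",(318,195),.092),("samplefoot",(327,208),.028),("tin",(393,435),.06),("la top",(577,273),.092),("lb top",(710,307),.092),("plateTL",(279,168),.006),("TR",(363,161),.006),("BR",(371,266),.006),("BL",(286,272),.006),("trayTL",(545,240),.04),("TR",(737,288),.04),("BR",(721,355),.04),("BL",(528,305),.04),("pad",(629,298),.008),("barTop",(120,188),.07),("barBot",(130,250),.07)]:
    print(n,px2w(c(*uv),z,K,t,M).round(4)[:2])
E
```

```text
plate ((621.5448608398438, 53.511539459228516), (108.7696762084961, 88.9115982055664), 5.853016376495361)
tray ((539.5220336914062, -260.0774841308594), (199.7332763671875, 72.92277526855469), 76.21398162841797)
pad ((541.38037109375, -262.677978515625), (48.15453338623047, 48.54006576538086), 76.28318786621094)
[270.0, 175.8, 16.0, 17.9]
[277.2, 129.5, 17.3, 27.2]
pivot [0.5661 0.2426]
tip [0.5093 0.1926]
tipfar [0.5055 0.1886]
gripend [0.4505 0.2514]
barrelL [0.5969 0.3178]
noseR [0.607  0.1352]
sampletop [0.6278 0.0501]
samplefoot [0.6252 0.0484]
tin [ 0.3978 -0.0264]
la top [ 0.5565 -0.2008]
lb top [ 0.5263 -0.3277]
plateTL [0.6702 0.1027]
TR [0.6792 0.0146]
BR [0.5685 0.0033]
BL [0.5606 0.0916]
trayTL [ 0.5946 -0.1743]
TR [ 0.5495 -0.367 ]
BR [ 0.4822 -0.3505]
BL [ 0.5285 -0.1578]
pad [ 0.5399 -0.2641]
barTop [0.6351 0.2496]
barBot [0.5734 0.2367]
```

```bash
cat > to.py <<'E'
import sys
from h import *
# usage: to.py x y z yaw_of_tool_y_deg
s=r.read_state(); p=s["ee_pos"]; Q=R.from_quat(s["eef_rot"]).as_matrix()
x,y,z,a=map(float,sys.argv[1:5])
d=Q.T@(np.array([x,y,z])-p); ty=np.degrees(np.arctan2(Q[1,1],Q[0,1]))
t=(ty-a+90)%180-90
print("t",round(s["time"],2),"pos",p.round(4),"toolz",Q[:,2].round(3),"yaw",round(ty,2),"shift mm",(d*1000).round(1),"turn",round(np.radians(t),4),"F",s["ft_force"].round(1),"q7",s["joint_positions"][-1].round(2),"w",round(s["width"],4),"g",round(s["grip_force"],1))
E
python3 -m pendant '[[0,0,0,0.12],[0,0,0,0.12],[0,0,0,0.12],[0,0,0,0.12],[0,0,0,0.12],[0,0,0,0.12],[0,0,0,0.12],[0,0,0,0.12]]' 0 20
python3 to.py 0.506 0.161 0.234 5.8
```

```text
time: 1.87
ee_pos: [0.2564, 0.57, 0.2336]
eef_rot: [0.64, 0.768, 0.0, -0.0]
ft_force: [-0.2, -0.4, 0.0]
width: 0.0417
grip_force: 0.0
t 1.87 pos [0.2564 0.57   0.2336] toolz [ 0.  0. -1.] yaw 10.43 shift mm [-447.4  171.4   -0.5] turn 0.0809 F [-0.2 -0.4  0. ] q7 -1.02 w 0.0417 g 0.0
```

```bash
python3 -m pendant '[[0,0,0,0.085],[-0.036,0.0173,0,0],[-0.036,0.0173,0,0],[-0.036,0.0173,0,0],[-0.036,0.0173,0,0],[-0.036,0.0173,0,0],[-0.036,0.0173,0,0],[-0.036,0.0173,0,0]]'
python3 -m pendant '[[-0.036,0.0173,0,0],[-0.036,0.0173,0,0],[-0.036,0.0173,0,0],[-0.036,0.0173,0,0],[-0.036,0.0173,0,0],[0,0,0.03,0],[0,0,0,0],[0,0,0,0]]'
python3 to.py 0.506 0.161 0.073 5.8
python3 - <<'E'
from h import *
I,K,t,M=cam("wrist"); cv2.imwrite("pics/w1.png",I[:,:,::-1]); print(K,t,M.round(3))
for n in ["trigger","scanner"]:
  for d in r.outline_of(n,"wrist"): print(n,d["score"],d["bbox"])
E
```

```text
time: 2.53
ee_pos: [0.4035, 0.33, 0.2338]
eef_rot: [0.67, 0.743, 0.0, -0.0]
ft_force: [1.0, 0.9, -0.1]
width: 0.0004
grip_force: 0.0
time: 3.2
ee_pos: [0.5065, 0.1616, 0.2029]
eef_rot: [0.67, 0.743, -0.001, -0.001]
ft_force: [0.1, 1.0, -0.5]
width: 0.0005
grip_force: 0.0
t 3.2 pos [0.5065 0.1616 0.2029] toolz [-0.002 -0.001 -1.   ] yaw 5.89 shift mm [ -0.5  -0.2 129.9] turn 0.0016 F [ 0.1  1.  -0.5] q7 -0.24 w 0.0005 g 0.0
[[313.08705041   0.         320.03898175]
 [  0.         313.08705041 204.02375497]
 [  0.           0.           1.        ]] [0.49902976 0.24213099 0.3540335 ] [[ 0.995  0.099  0.028]
 [ 0.103 -0.952 -0.289]
 [-0.002  0.29  -0.957]]
trigger 0.73 [362.9, 138.3, 70.5, 58.4]
scanner 0.67 [392.8, 145.8, 259.1, 271.7]
```

View pics/w1.png

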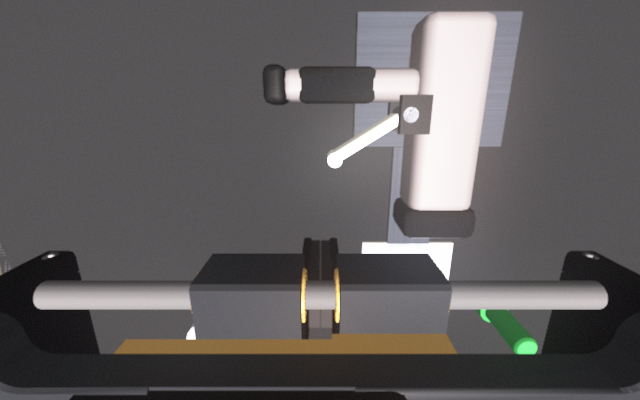

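Wrist view: the trigger runs from its pivot screw at (411,115) to its tip at (335,160), clear of the grip. The closed fingers are at the bottom centre, on the trigger's nose side.

```bash
python3 - <<'E'
from h import *
I,K,t,M=cam("wrist")
a=np.radians(5.8); S=np.array([[np.cos(a),np.sin(a)],[-np.sin(a),np.cos(a)]])
p=px2w((411,115),.098,K,t,M); q=px2w((335,160),.084,K,t,M)
d=S@(q-p)[:2]; print(p,q,d,np.hypot(*d),np.arctan2(-d[1],-d[0]), S@(np.array([.506,.161])-p[:2]))
E
python3 -m pendant '[[0,0,0.035,0],[0,0,0.035,0],[0,0,0.03,0],[0,0,0.02,0],[0,0,0.01,0],[0,0,0,0],[0,0,0,0],[0,0,0,0]]'
```

```text
[0.57180968 0.24690797 0.098     ] [0.51703316 0.20297311 0.084     ] [-0.05893599 -0.03817444] 0.07021921736823396 0.5747757378533207 [-0.07415432 -0.0788177 ]
time: 4.07
ee_pos: [0.5084, 0.1623, 0.0753]
eef_rot: [0.67, 0.743, 0.001, 0.0]
ft_force: [-0.4, -0.4, 0.2]
width: 0.0001
grip_force: 0.0
```

```bash
python3 -m pendant '[[0.005,0.004,0.002,0],[0.005,0,0,0],[0.005,0,0,0],[0,0,0,0]]'
python3 -m pendant '[[0.004,0,0,0],[0.003,0,0,0],[0.003,0,0,0],[0,0,0,0],[0,0,0,0]]'
python3 -m pendant '[[0.003,0,0,0],[0.003,0,0,0],[0,0,0,0],[0,0,0,0]]'
```

```text
time: 4.4
ee_pos: [0.5097, 0.1788, 0.0719]
eef_rot: [0.669, 0.743, 0.0, -0.0]
ft_force: [0.5, -1.1, 0.3]
width: 0.0006
grip_force: 0.0
time: 4.82
ee_pos: [0.5084, 0.1864, 0.0713]
eef_rot: [0.67, 0.742, -0.001, -0.0]
ft_force: [-2.0, -4.2, 0.2]
width: 0.0002
grip_force: 1.9
time: 5.15
ee_pos: [0.5085, 0.193, 0.0717]
eef_rot: [0.67, 0.743, 0.0, 0.0]
ft_force: [0.5, -2.6, -0.1]
width: 0.0003
grip_force: 1.4
```

```bash
python3 -m pendant '[[0.002,0,0,0],[0.002,0,0,0],[0.002,0,0,0],[0,0,0,0],[0,0,0,0]]'
python3 -m pendant '[[0.002,0,0,0],[0.001,0,0,0],[0,0,0,0],[0,0,0,0]]'
```

```text
time: 5.57
ee_pos: [0.5069, 0.1985, 0.0713]
eef_rot: [0.67, 0.743, -0.001, -0.0]
ft_force: [-3.0, -5.1, -0.2]
width: 0.0005
grip_force: 2.5
time: 5.9
ee_pos: [0.5064, 0.2012, 0.0711]
eef_rot: [0.67, 0.743, -0.001, -0.0]
ft_force: [-3.8, -5.9, 1.8]
width: 0.0005
grip_force: 2.9
```

```bash
python3 - <<'E'
from h import *
I,K,t,M=cam("wrist"); cv2.imwrite("pics/w2.png",I[:,:,::-1])
for d in r.outline_of("trigger","wrist"): print(d["score"],d["bbox"])
print(r.read_state()["ft_force"])
E
```

```text
0.65 [379.8, 225.5, 142.6, 70.7]
[-2.8323649  -5.59914622  1.52462432]
```

View pics/w2.png

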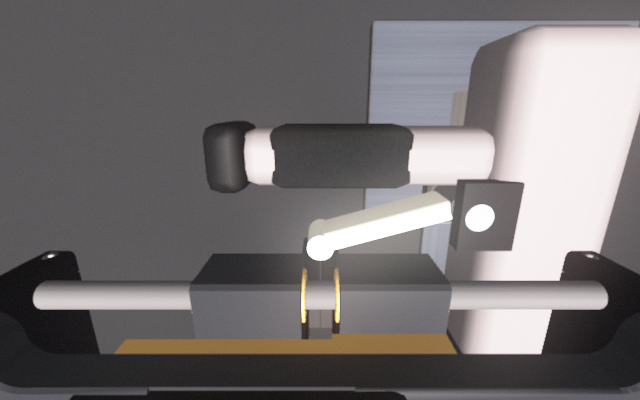

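The tip (320,245) bears on the finger pair and there is still a wide gap to the grip. I'll keep going in small steps until I feel the stop.

```bash
for i in 1 ; do python3 -m pendant '[[0.001,0,0,0],[0.001,0,0,0],[0,0,0,0],[0,0,0,0]]'; done | grep -E "ee_pos|ft|time"
python3 -m pendant '[[0.001,0,0,0],[0.001,0,0,0],[0,0,0,0],[0,0,0,0]]'| grep -E "ee_pos|ft|time"
```

```text
time: 6.33
ee_pos: [0.506, 0.2031, 0.071]
ft_force: [-3.1, -6.1, 1.3]
time: 6.67
ee_pos: [0.5058, 0.2042, 0.0709]
ft_force: [-3.2, -8.5, 1.1]
```

```bash
python3 -m pendant '[[0.001,0,0,0],[0.001,0,0,0],[0,0,0,0],[0,0,0,0]]'| grep -E "ee_pos|ft|time"
```

```text
time: 7.0
ee_pos: [0.5057, 0.2046, 0.0708]
ft_force: [-3.6, -14.4, 1.5]
```

```bash
python3 -m pendant '[[0.001,0,0,0],[0,0,0,0],[0,0,0,0],[0,0,0,0],[0,0,0,0],[0,0,0,0],[0,0,0,0],[0,0,0,0]]'| grep -E "ee_pos|ft|time"
python3 -m pendant '[[0,0,0,0],[0,0,0,0],[0,0,0,0],[0,0,0,0],[0,0,0,0]]'| grep -E "ee_pos|ft|time"
python3 -m pendant '[[-0.005,0,0,0],[-0.005,0,0,0],[-0.008,0,0,0],[-0.008,0,0,0],[-0.01,0,0,0],[-0.01,0,0,0],[0,0,0,0],[0,0,0,0]]'| grep -E "ee_pos|ft|time"
python3 - <<'E'
from h import *
I,K,t,M=cam("wrist"); cv2.imwrite("pics/w3.png",I[:,:,::-1])
for d in r.outline_of("trigger","wrist"): print(d["score"],d["bbox"])
E
python3 to.py 0.625 0.05 0.2 5.8
```

```text
time: 7.67
ee_pos: [0.5056, 0.2048, 0.0707]
ft_force: [-5.2, -16.6, 2.6]
time: 8.08
ee_pos: [0.5057, 0.2048, 0.0707]
ft_force: [-3.6, -16.4, 2.9]
time: 8.75
ee_pos: [0.5112, 0.1626, 0.0716]
ft_force: [-0.9, 0.3, -0.2]
0.67 [390.6, 167.8, 144.1, 104.5]
t 8.85 pos [0.5111 0.1636 0.0716] toolz [-0.     0.001 -1.   ] yaw 5.93 shift mm [-124.7  101.5 -128.5] turn 0.0022 F [ 0.8  0.4 -0.1] q7 -0.18 w 0.0002 g 0.0
```

View pics/w3.png

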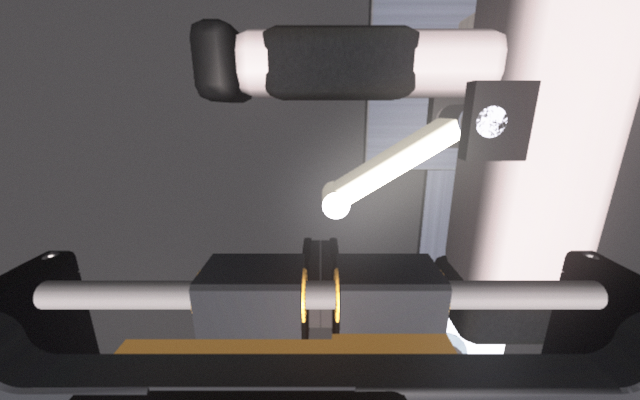

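The trigger has sprung back (tip at 335,205). Next I lift and look at the sample from closer.

```bash
python3 -m pendant '[[0,0,-0.04,0],[0,0,-0.04,0],[0,0,-0.04,0],[0,0,-0.03,0],[-0.03,0.012,0,0],[-0.03,0.012,0,0],[-0.03,0.012,0,0],[-0.03,0.012,0,0]]' 0.6 20| grep -E "ee_pos|ft|time"
python3 -m pendant '[[-0.03,0.012,0,0],[-0.03,0.012,0,0],[-0.03,0.012,0,0],[0,0,0,0.115],[0,0,0,0.115],[0,0,0,0.115],[0,0,0,0],[0,0,0,0]]'| grep -E "ee_pos|ft|time"
python3 - <<'E'
from h import *
I,K,t,M=cam("wrist"); cv2.imwrite("pics/w4.png",I[:,:,::-1]); print(K.tolist(),t,M.round(3).tolist())
np.savez("w4.npz",K=K,t=t,M=M)
for d in r.outline_of("sample","wrist"): print(d["score"],d["bbox"])
I,K,t,M=cam("top")
for d in r.outline_of("sample","top"): print(d["score"],d["bbox"])
E
python3 to.py 0.625 0.05 0.083 -13.8
```

```text
time: 9.52
ee_pos: [0.5719, 0.0483, 0.2219]
ft_force: [0.2, 1.0, 0.5]
time: 10.18
ee_pos: [0.6164, -0.0364, 0.2213]
ft_force: [-0.1, 0.3, 0.5]
[[313.08705040571084, 0.0, 320.03898175364054], [0.0, 313.08705040571084, 204.02375497432269], [0.0, 0.0, 1.0]] [0.6356208  0.04215574 0.37251962] [[0.972, -0.225, -0.068], [-0.235, -0.93, -0.281], [0.0, 0.289, -0.957]]
0.9 [416.2, 97.4, 55.2, 33.4]
0.73 [311.5, 102.0, 29.7, 28.6]
0.58 [348.6, 115.7, 30.6, 34.0]
t 10.38 pos [ 0.6164 -0.0369  0.2216] toolz [ 0.  0. -1.] yaw -13.7 shift mm [ 86.4 -12.2 138.6] turn 0.0017 F [-0.1  0.6 -0.7] q7 -0.1 w 0.0519 g 0.0
```

View pics/w4.png

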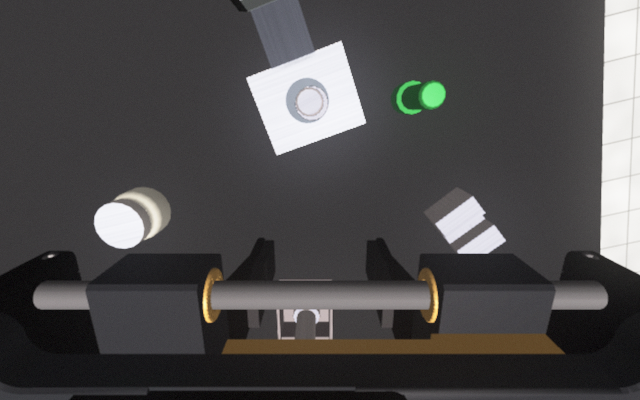

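The wrist view shows the sample almost end-on at (310,101) on the white plate, with green at (431,95) off the plate. The crop confirms the choice.

```bash
python3 - <<'E'
from h import *
f=np.load("w4.npz"); K,t,M=f["K"],f["t"],f["M"]
for n,uv,z in [("top",(311.5,101.5),.098),("bbox",(311,102),.098),("foot",(308,100),.034),("TL",(247,77),.006),("TR",(342,41),.006),("BR",(366,124),.006),("BL",(278,154),.006)]: print(n,px2w(uv,z,K,t,M).round(4))
I=cv2.imread("pics/w4.png")[70:130,280:340]
cv2.imwrite("pics/w4c.png",cv2.resize(I,None,fx=9,fy=9,interpolation=cv2.INTER_CUBIC))
E
```

```text
top [0.6302 0.0499 0.098 ]
bbox [0.6297 0.0496 0.098 ]
foot [0.6258 0.054  0.034 ]
TL [0.5662 0.0936 0.006 ]
TR [0.6744 0.1039 0.006 ]
BR [0.6826 0.0144 0.006 ]
BL [0.5763 0.0052 0.006 ]
```

View pics/w4c.png

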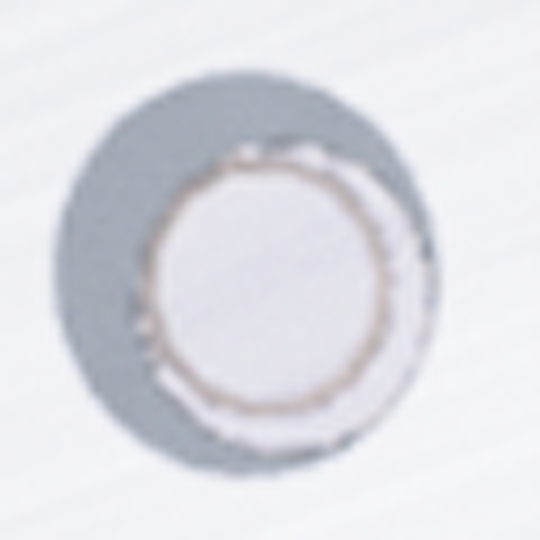

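```bash
python3 to.py 0.628 0.0495 0.070 -13.8
```

```text
t 10.38 pos [ 0.6164 -0.0369  0.2216] toolz [ 0.  0. -1.] yaw -13.7 shift mm [ 86.6  -9.2 151.6] turn 0.0017 F [-0.1  0.6 -0.7] q7 -0.1 w 0.0519 g 0.0
```

```bash
python3 -m pendant '[[0.029,-0.003,0,0],[0.029,-0.003,0,0],[0.029,-0.003,0,0],[0,0,0.02,0],[0,0,0.03,0],[0,0,0.03,0],[0,0,0.02,0],[0,0,0,0]]'| grep -E "ee_pos|ft|time"
python3 -m pendant '[[0,0,0.02,0],[0,0,0.015,0],[0,0,0.01,0],[0,0,0.0065,0],[0,0,0,0],[0,0,0,0]]'| grep -E "ee_pos|ft|time"
python3 -m pendant '[[0,0,0,0],[0,0,0,0],[0,0,0,0],[0,0,0,0],[0,0,0,0],[0,0,0,0]]' 0.2 25
```

```text
time: 11.05
ee_pos: [0.6259, 0.0496, 0.1171]
ft_force: [-1.2, 0.1, 0.4]
time: 11.55
ee_pos: [0.6289, 0.0494, 0.0708]
ft_force: [-0.7, -0.3, -0.1]
time: 12.05
ee_pos: [0.6283, 0.0495, 0.0702]
eef_rot: [0.787, 0.617, -0.0, -0.0]
ft_force: [-0.7, -0.7, 2.3]
width: 0.0237
grip_force: 25.0
```

```bash
python3 to.py 0.54 -0.2625 0.23 -13.8
```

```text
t 12.05 pos [0.6283 0.0495 0.0702] toolz [-0.  0. -1.] yaw -13.86 shift mm [-324.1  -11.1 -159.9] turn -0.0011 F [-0.7 -0.7  2.3] q7 -0.18 w 0.0237 g 25.0
```

```bash
python3 -m pendant '[[0,0,-0.005,0],[0,0,-0.015,0],[0,0,-0.025,0],[0,0,-0.03,0],[0,0,-0.03,0],[0,0,-0.02,0],[0,0,-0.005,0],[0,0,0,0]]'| grep -E "ee_pos|ft|time|width"
python3 -m pendant '[[-0.01,0,0,0],[-0.02,-0.001,0,0],[-0.025,-0.001,0,0],[-0.025,-0.001,0,0],[-0.025,-0.001,0,0],[-0.025,-0.001,0,0],[-0.025,-0.001,0,0],[-0.025,-0.001,0,0]]'| grep -E "ee_pos|ft|time|width"
python3 -m pendant '[[-0.025,-0.001,0,0],[-0.025,-0.001,0,0],[-0.025,-0.001,0,0],[-0.025,0,0,0],[-0.025,0,0,0],[-0.013,0,0,0],[-0.005,0,0,0],[0,0,0,0]]'| grep -E "ee_pos|ft|time|width"
python3 -m pendant '[[0,0,0,0],[0,0,0,0],[0,0,0,0]]'| grep -E "ee_pos|ft|time|width"
python3 to.py 0.542 -0.262 0.0722 -13.8
python3 - <<'E'
from h import *
I,K,t,M=cam("wrist"); cv2.imwrite("pics/w5.png",I[:,:,::-1]);J=cam("top")[0][190:250,340:480];cv2.imwrite("pics/t5.png",cv2.resize(J[:,:,::-1],None,fx=5,fy=5,interpolation=cv2.INTER_CUBIC))
E
```

```text
time: 12.72
ee_pos: [0.629, 0.0494, 0.2011]
ft_force: [-0.2, -0.1, -4.8]
width: 0.0233
time: 13.38
ee_pos: [0.5766, -0.1253, 0.1978]
ft_force: [0.8, 0.1, -3.4]
width: 0.0232
time: 14.05
ee_pos: [0.5397, -0.2632, 0.1984]
ft_force: [-0.2, 0.1, -3.4]
width: 0.0232
time: 14.3
ee_pos: [0.5419, -0.2603, 0.1996]
ft_force: [-0.4, 0.7, -3.0]
width: 0.0236
t 14.3 pos [ 0.5419 -0.2603  0.1996] toolz [-0.     0.001 -1.   ] yaw -13.75 shift mm [ -1.7   0.6 127.4] turn 0.0009 F [-0.4  0.7 -3. ] q7 0.32 w 0.0236 g 25.0
```

View pics/w5.png

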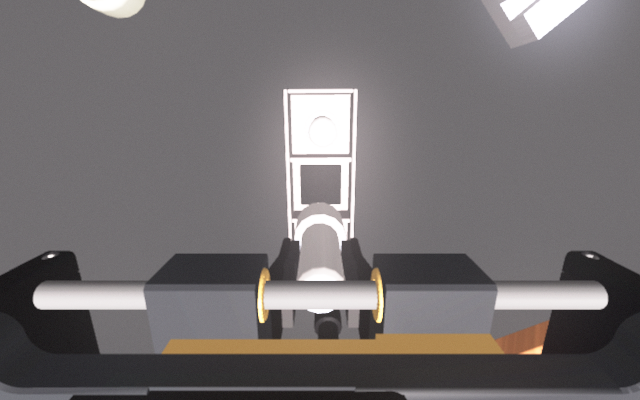

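The sample is held upright at (320,240). Behind it is the free cell with its black pad, centred near (321,184), and the tray lines up with the tool. I'll check the pad position.

```bash
python3 - <<'E'
from h import *
I,K,t,M=cam("wrist")
for uv,z in [((321,184),.008),((301,166),.008),((342,166),.008),((342,204),.008),((301,204),.008),((286,92),.04),((356,92),.04),((322,130),.092)]: print(px2w(uv,z,K,t,M).round(4))
for d in r.outline_of("pad","wrist"):
    c=d["bbox"]; print(d["score"],c,px2w(c[:2],.008,K,t,M))
E
```

```text
[ 0.5432 -0.2604  0.008 ]
[ 0.5266 -0.2354  0.008 ]
[ 0.5706 -0.2461  0.008 ]
[ 0.561  -0.2889  0.008 ]
[ 0.5154 -0.2778  0.008 ]
[ 0.534  -0.1595  0.04  ]
[ 0.5977 -0.1751  0.04  ]
[ 0.559  -0.1981  0.092 ]
0.82 [320.8, 183.4, 41.8, 41.1] [ 0.54317086 -0.2596852   0.008     ]
```

```bash
python3 -m pendant '[[0,0,0.015,0],[0,0,0.025,0],[0,0,0.025,0],[0,0,0.025,0],[0,0,0.015,0],[0,0,0.01,0],[0,0,0.004,0],[0,0,0,0]]'| grep -E "ee_pos|ft|time|width"
python3 -m pendant '[[0,0,0.002,0],[0,0,0.001,0],[0,0,0.001,0],[0,0,0,0],[0,0,0,0]]'| grep -E "ee_pos|ft|time|width"
```

```text
time: 15.17
ee_pos: [0.5413, -0.2616, 0.0807]
ft_force: [-0.8, -0.1, -4.0]
width: 0.0238
time: 15.58
ee_pos: [0.5416, -0.2618, 0.0774]
ft_force: [1.0, -0.3, -3.5]
width: 0.0233
```

```bash
python3 -m pendant '[[0,0,0.001,0],[0,0,0,0],[0,0,0,0],[0,0,0,0]]'| grep -E "ee_pos|ft|time|width"
python3 -m pendant '[[0,0,0.001,0],[0,0,0,0],[0,0,0,0],[0,0,0,0]]'| grep -E "ee_pos|ft|time|width"
```

```text
time: 15.92
ee_pos: [0.5414, -0.2618, 0.076]
ft_force: [0.5, 1.0, -4.6]
width: 0.023
time: 16.25
ee_pos: [0.5414, -0.2618, 0.075]
ft_force: [0.2, 0.7, -3.8]
width: 0.0237
```

```bash
python3 -m pendant '[[0,0,0.001,0],[0,0,0,0],[0,0,0.001,0],[0,0,0,0],[0,0,0,0]]'| grep -E "ee_pos|ft|time|width"
python3 -m pendant '[[0,0,0.0005,0],[0,0,0,0],[0,0,0,0]]'| grep -E "ee_pos|ft|time|width"
```

```text
time: 16.67
ee_pos: [0.5413, -0.2617, 0.0729]
ft_force: [0.2, 0.3, -2.9]
width: 0.0235
time: 16.92
ee_pos: [0.5414, -0.2617, 0.0725]
ft_force: [0.3, 0.2, -3.2]
width: 0.0234
```

```bash
python3 -m pendant '[[0,0,0.0005,0],[0,0,0,0],[0,0,0,0]]'| grep -E "ee_pos|ft|time|width"
python3 -m pendant '[[0,0,0.0005,0],[0,0,0,0],[0,0,0,0]]'| grep -E "ee_pos|ft|time|width"
```

```text
time: 17.17
ee_pos: [0.5415, -0.2618, 0.0722]
ft_force: [-0.7, 1.0, -0.6]
width: 0.0232
time: 17.42
ee_pos: [0.5415, -0.2619, 0.0721]
ft_force: [-2.9, 1.8, 5.9]
width: 0.0235
```

It touched down at the predicted height. I'll release and retreat.

```bash
python3 -m pendant '[[0,0,-0.0004,0],[0,0,0,0]]' | grep -E "ft"
python3 -m pendant '[[0,0,0,0],[0,0,0,0],[0,0,0,0],[0,0,0,0],[0,0,0,0],[0,0,0,0],[0,0,0,0]]' 0.6| grep -E "ee_pos|ft|time|width"
python3 -m pendant '[[0,0,-0.01,0],[0,0,-0.02,0],[0,0,-0.035,0],[0,0,-0.035,0],[0,0,-0.035,0],[0,0,-0.02,0],[-0.03,0,0,0],[-0.03,0,0,0]]'| grep -E "ee_pos|ft|time|width"
python3 -m pendant '[[-0.03,0,0,0],[-0.03,0,0,0],[0,0,0,0],[0,0,0,0],[0,0,0,0]]'| grep -E "ee_pos|ft|time|width"
python3 - <<'E'
from h import *
I,K,t,M=cam("wrist"); cv2.imwrite("pics/w6.png",I[:,:,::-1])
E
```

```text
ft_force: [-2.8, 0.4, 3.8]
time: 18.17
ee_pos: [0.5414, -0.2618, 0.0719]
ft_force: [-0.4, 0.4, 1.1]
width: 0.0513
time: 18.83
ee_pos: [0.5286, -0.3193, 0.2295]
ft_force: [0.9, -0.9, -0.4]
width: 0.0525
time: 19.25
ee_pos: [0.5128, -0.3779, 0.2273]
ft_force: [0.2, 0.5, -0.8]
width: 0.0521
```

View pics/w6.png

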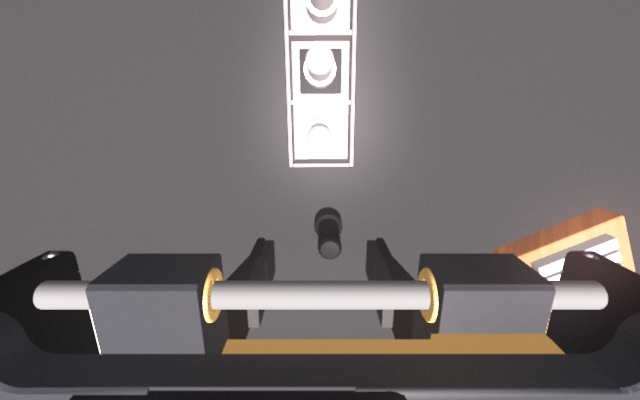

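The sample stands upright, centred on the pad in the middle cell at (320,68). Both logged parts are in place and the gripper is clear, so I'm handing in.

```bash
python3 -c "
from bench import r
print(r.close_job())"
```

```text
the job is handed in; nothing more can be done
None
```

The job is handed in: I pulled the trigger to its stop (about 17 N, held just over a second), it sprang back, and the sample now stands upright on the pad in the tray's free cell.

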